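# Clear the printer's plate and start the next print

## Task

Get the 3D printer ready for its next job and start it: take every finished print off the build plate and stand it upright in the grey tray beside the printer, and tip the printer's fold-down display up to about 60 degrees so that it can be read. Then run the job from the menu with the keys in front of the display, one key at a time and each pushed fully down and let up again: Menu once, Down twice, OK once. Leave the Up key alone, and the bottle, scraper and glue stick where they are.

Things in the scene. Friction and masses are not known exactly. Their poses are not given: they have to be found in the camera images.
- plate (a point): middle of the top of the printer's fixed bronze build plate, 246 mm square, 80 mm above the table; x points away from the printer's front, y to the left. Its beam and print head (160 to 250 mm up) and column stand over 195 mm beyond this point; its control console, a white box 165 mm deep, 190 mm wide, 70 mm tall, is at the right, centred 235 mm to the right of this point
- tray_in (a point): a grey open tray, fixed, 300 mm (x) by 200 mm (y) outside, 36 mm tall, walls 4 mm thick, to the left of the printer. This point is the centre of its inner floor, 4 mm above the table
- hub1_mid (a point): a grey printed spool hub, loose, standing on the build plate at the start: a round barrel 44 mm in diameter, open at the top, on a round flange 64 mm in diameter and 8 mm thick; 70 mm tall, about 70 g. This point is on the barrel's axis, half-way up (35 mm above its underside); z is up. Absent (None) in some runs
- hub2_mid (a point): a grey printed spool hub, loose, standing on the build plate at the start: a round barrel 44 mm in diameter, open at the top, on a round flange 64 mm in diameter and 8 mm thick; 70 mm tall, about 70 g. This point is on the barrel's axis, half-way up (35 mm above its underside); z is up. Absent (None) in some runs
- hub3_mid (a point): a grey printed spool hub, loose, standing on the build plate at the start: a round barrel 44 mm in diameter, open at the top, on a round flange 64 mm in diameter and 8 mm thick; 70 mm tall, about 70 g. This point is on the barrel's axis, half-way up (35 mm above its underside); z is up. Absent (None) in some runs
- bracket1_mid (a point): a grey printed bracket, loose, standing on the build plate at the start: an upright plate 14 mm thick (x) and 50 mm wide (y), 88 mm tall, on a foot 9 mm thick from x = -26 to +34 mm; two ribs on the +x side up to 36 mm above the underside. About 80 g. This point is the upright plate's centre, half-way up (44 mm above the underside); z is up. Absent (None) in some runs
- bracket2_mid (a point): a grey printed bracket, loose, standing on the build plate at the start: an upright plate 14 mm thick (x) and 50 mm wide (y), 88 mm tall, on a foot 9 mm thick from x = -26 to +34 mm; two ribs on the +x side up to 36 mm above the underside. About 80 g. This point is the upright plate's centre, half-way up (44 mm above the underside); z is up. Absent (None) in some runs
- display (a joint): angle of the fold-down display: a black flat panel 150 mm wide, 90 mm deep, 14 mm thick that lies face up on the console behind the keys at 0 and is hinged along its near edge; its far edge rises as the angle grows (rad, 0 to 2.0; 60 degrees = 1.047). The hinge is stiff: it stays where it is left; raising it takes about 6 N at the grab bar
- display_hinge (a point): middle of the display's hinge line, fixed, 74 mm above the table and 35 mm behind the row of keys; y runs along the hinge to the left, x points away from the robot, z up. At display angle a the grab bar's middle lies 122 mm out at angle a above x, plus 8 mm at right angles to that (up, when folded down)
- display_bar (a point): middle of the round steel grab bar, 10 mm in diameter and 90 mm long, parallel to the hinge (along its y), held by two side arms 32 mm beyond the far edge of the display, with open space above, below and between; it moves on an arc of 122 mm radius about the hinge and goes up as the display is raised. x points outward from the hinge along the panel
- key_menu (a joint): the Menu key, the square black one, 26 mm, with three bars, number 1 of 4 in a row, 45 mm apart, counted from the left (the build plate's side), on the console's top. Joint value: how far it is pushed straight down, 0 at rest, 0.006 m at the stop; a spring, 1.5 N to start and about 5 N to bottom; pressed counts from 4 mm. It springs back up
- key_up (a joint): the Up key, round, 26 mm, with an arrowhead pointing away from the robot, number 2 of 4 in a row, 45 mm apart, counted from the left (the build plate's side), on the console's top. Joint value: how far it is pushed straight down, 0 at rest, 0.006 m at the stop; a spring, 1.5 N to start and about 5 N to bottom; pressed counts from 4 mm. It springs back up
- key_down (a joint): the Down key, round, 26 mm, with an arrowhead pointing towards the robot, number 3 of 4 in a row, 45 mm apart, counted from the left (the build plate's side), on the console's top. Joint value: how far it is pushed straight down, 0 at rest, 0.006 m at the stop; a spring, 1.5 N to start and about 5 N to bottom; pressed counts from 4 mm. It springs back up
- key_ok (a joint): the OK key, the largest, round, 34 mm, with a ring on it, number 4 of 4 in a row, 45 mm apart, counted from the left (the build plate's side), on the console's top. Joint value: how far it is pushed straight down, 0 at rest, 0.006 m at the stop; a spring, 1.5 N to start and about 5 N to bottom; pressed counts from 4 mm. It springs back up
- key_menu_top (a point): middle of the top face of the Menu key; at rest it stands 14 mm proud of the console's flat top, which is 70 mm above the table; z is up
- key_up_top (a point): middle of the top face of the Up key; at rest it stands 14 mm proud of the console's flat top, which is 70 mm above the table; z is up
- key_down_top (a point): middle of the top face of the Down key; at rest it stands 14 mm proud of the console's flat top, which is 70 mm above the table; z is up
- key_ok_top (a point): middle of the top face of the OK key; at rest it stands 14 mm proud of the console's flat top, which is 70 mm above the table; z is up
- bottle: bystander: a cleaning bottle, 64 mm in diameter, 170 mm tall, standing beyond the tray and plate; origin under its base
- scraper: bystander: a flat scraper 200 mm long lying on the table to the right of the console; origin at the middle of its underside
- glue: bystander: a white glue stick, 30 mm in diameter, 95 mm tall, standing to the right of the console; origin under its base

How it is judged:
By the outcome, as a careful person would: the job done as asked, in the order asked, and still so for the second after the job is handed in, with the robot touching nothing.
Of hub1, hub2, hub3, bracket1, bracket2 only 3 to 5 are there at a start; the rules pass over those that are not, and their reading is None.
At some moment in a run one of hub1, hub2, hub3, bracket1, bracket2 may be knocked a few centimetres aside while the robot is not near it.
It also fails if it takes over 210 s, if anything falls off the work surface, if the arm or the gripper's body presses on something with over 40 N, if the wrist force passes 120 N, or if a joint passes its speed limit or range.

## Robot

A 7-joint arm with a two-finger parallel gripper is mounted at the origin on the work surface. World frame = base frame: x ahead of the robot, y to its left, z up, the work surface at z = 0. Lengths are in m, angles in rad, forces in N, time in s.
With the tool pointing down it reaches from about 0.375 to 0.925 m from the base axis. Payload 3.1 kg.
Tool frame: the origin (TCP) lies on the centre line of the jaws, within the pads' length; the fingertips stand 14 mm ahead of it and the grasp point (between the pads) lies 5 mm behind it; z points along the fingers, y is the line along which they close (so a half turn about z gives the same grasp; the last joint's range is limited). The gripper opens to 85 mm and grips with 20 to 120 N. Pads are 22 mm wide; open, the fingers measure 114 mm over their backs; the gripper's body (76 mm by 85 mm) begins 54 mm behind the grasp point. The pads swing forward as they close: fully open they stand 13 mm farther back than shut.
Start: joints at [-1.428, 0.383, 0.044, 1.598, -0.018, 1.161, -0.05], TCP at [0.155, 0.631, 0.217] pointing down, gripper open.
Joint ranges: [-2.61, 2.61], [-0.41, 2.15], [-1.48, 1.57], [0, 2.5], [-1.57, 4.71], [0.05, 1.97], [-2.85, 2.85]. Speed limits (rad/s): [2.79, 2.79, 3.14, 3.14, 3.14, 3.14, 3.14].

## Interface

Orientations are given as a unit quaternion [x, y, z, w].
In Python, from station import readout, cams, ticket gives the robot as it stands.
- The arm moves only by the tool play_rows, never from a script. Its argument "targets" is a list of rows, each a list of 3 entries, a list of its own where there are three numbers: the gripper's target within -1 to 1 (fully open at 1, half-way at 0, shut at -1), then the shift along the tool's x, y, z each as a share of 0.05 m, from -1 to 1, then the turn about the tool's z as a share of 180 degrees, from -1 to 1. A call has 1 to 12 rows; each row shifts and turns the commanded pose from where the row before left it, along the tool's axes as they then stand; what a row does not reach is not made up. A row lasts 1/10 s, in which the tool goes at most 50 mm and 8.59 degrees, less where a joint would pass 70% of its speed; a pose out of reach is approached as far as the arm can. A call with a number of a shift or a turn outside -1 to 1 is refused whole. A call with a gripper value outside its range is refused whole. The fingers move at their own pace and stop on an object; the grip force is fixed at half the most. Time passes only in rows, so rows that do not move let the fingers close. It gives the time, the measured TCP pose, the force, the opening and the grip force at its end, in the units of the state.
- readout.get_obs(): the state, without advancing time (a new reading comes with each control period).
- cams.camera(name): name is "scene" or "top" or "wrist"; returns a dict with "pixels" (420x560x3 uint8, red, green, blue), "fx", "fy", "cx", "cy" (pixels), "origin" and "orientation" of the camera in the world; the wrist camera has in their place "hand_eye" (4x4, takes a point from camera to tool coordinates, whose origin is the TCP and whose axes are the flange's). Camera axes: x right, y up, looking along -z (the intrinsics and any distortion apply to the point x, -y, -z); pixel columns grow to the right and rows downward; lengths in m; the calibration is good to about 2 mm. A picture is of the moment at which its call begins: read the wrist's pose just before it. There is no depth.
- ticket.finish_job(): hands the job in; it is judged then, once.
The state is a dict: "t": time; "joints": joint angles; "joint_vel": joint speeds; "effort": joint torques, N m; "ee_pos": TCP position; "tool_rot": TCP orientation; "wrist_force": force on the tool from outside, world axes, zero at the start; "moment": the same for the moment, N m; "width": opening from 0.0 (shut) to 1.0 (fully open); "grasp_force": force on a finger pad.
Only numpy, scipy, OpenCV 4.12 (cv2) and the standard library are available. Lean on these libraries where they do the work, as an engineer would, in place of code of your own. Each camera call takes 0.05 s, during which the arm holds its last target. There are 200 camera calls.

## Working session

There is one attempt and no reset: what is moved stays moved. The work goes in short steps, Python scripts to look and compute and a tool call to move; the robot and the scene stay as the last step left them, time stands still between calls to the robot, and variables do not carry over. Pictures are saved under pics/ and viewed, at most 14 in all, crops included, and the job is handed in when it is done.

Besides the shell and the picture viewer there is one more tool, called after "Emit:" as name(argument=value, ...), one argument or row to a line, values as JSON. play_rows: Moves the arm, as the interface text tells. Shift numbers are shares of 0.05 m and turn numbers shares of 180 degrees, none past 1 either way. Its arguments: {"type":"object","properties":{"targets":{"type":"array"}},"required":["targets"]}

```bash
ls; mkdir -p pics; cat > h.py <<'E'
import numpy as np,cv2
from scipy.spatial.transform import Rotation as R
from station import readout,cams,ticket
def snap(name,fn):
    o=readout.get_obs(); c=cams.camera(name)
    cv2.imwrite('pics/'+fn,c['pixels'][:,:,::-1])
    if name=='wrist':
        T=np.eye(4);T[:3,:3]=R.from_quat(o['tool_rot']).as_matrix();T[:3,3]=o['ee_pos']
        M=T@np.array(c['hand_eye']);
    else:
        M=np.eye(4);M[:3,:3]=R.from_quat(c['orientation']).as_matrix();M[:3,3]=c['origin']
    K=np.array([c['fx'],c['fy'],c['cx'],c['cy']])
    np.savez('pics/'+fn+'.npz',M=M,K=K)
    return {k:v for k,v in c.items() if k!='pixels'}
def ray(fn,u,v):
    d=np.load('pics/'+fn+'.npz');M,K=d['M'],d['K']
    r=M[:3,:3]@np.array([(u-K[2])/K[0],-(v-K[3])/K[1],-1]); return M[:3,3],r
def at(fn,u,v,z):
    o,r=ray(fn,u,v); return np.round(o+r*(z-o[2])/r[2],4)
def proj(fn,p):
    d=np.load('pics/'+fn+'.npz');M,K=d['M'],d['K']
    q=M[:3,:3].T@(np.array(p)-M[:3,3]); return K[2]+K[0]*q[0]/-q[2],K[3]-K[1]*q[1]/-q[2]
E
python3 - <<'E'
from h import *
for n in['scene','top','wrist']: print(snap(n,n+'0.png'))
print(readout.get_obs())
E
```

```text
pics
{'fx': 379.611789435406, 'fy': 379.611789435406, 'cx': 273.9810167148099, 'cy': 206.2838521906354, 'origin': array([0.94117172, 0.36679576, 0.85967596]), 'orientation': array([0.10615975, 0.29239776, 0.89182135, 0.32846359])}
{'fx': 413.4043916128617, 'fy': 413.4043916128617, 'cx': 272.61320786411716, 'cy': 210.63733603222317, 'origin': array([ 0.47574336, -0.04883724,  1.0599007 ]), 'orientation': array([-0.05074607,  0.04161487,  0.70882026, -0.70232961])}
{'fx': 348.76414178925535, 'fy': 348.76414178925535, 'cx': 287.38846632997576, 'cy': 206.19847511569316, 'hand_eye': array([[-9.38348269e-04,  9.61185038e-01,  2.75902956e-01,
         7.04137265e-02],
       [ 9.99999048e-01,  6.22776594e-04,  1.23138888e-03,
         1.46174792e-05],
       [ 1.01176666e-03,  2.75903849e-01, -9.61184708e-01,
        -1.56858196e-01],
       [ 0.00000000e+00,  0.00000000e+00,  0.00000000e+00,
         1.00000000e+00]])}
{'t': 0.15, 'joints': array([-1.42778161,  0.3836448 ,  0.04383949,  1.59921691, -0.01794268,
        1.16120633, -0.04991483]), 'joint_vel': array([-0.00046703, -0.0027401 ,  0.00152624, -0.00378848,  0.00095107,
        0.00107207, -0.00045057]), 'effort': array([ 2.09817263e-03, -4.34052193e+01,  1.02705717e+00, -2.49977535e+01,
        1.08160166e-02,  7.34534289e-03, -1.73601592e-05]), 'ee_pos': array([0.15481983, 0.6304958 , 0.21557561]), 'tool_rot': array([ 1.20092418e-01,  9.92762170e-01, -1.03759618e-03, -9.26628067e-05]), 'wrist_force': array([-0.288574  ,  0.32967572, -0.1971545 ]), 'moment': array([0.00910735, 0.04309308, 0.02582079]), 'grasp_force': 0.0, 'width': 1.0007673506843058}
```

View pics/top0.png

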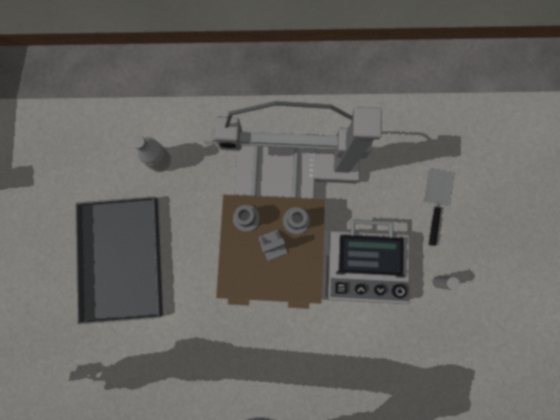

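View pics/scene0.png

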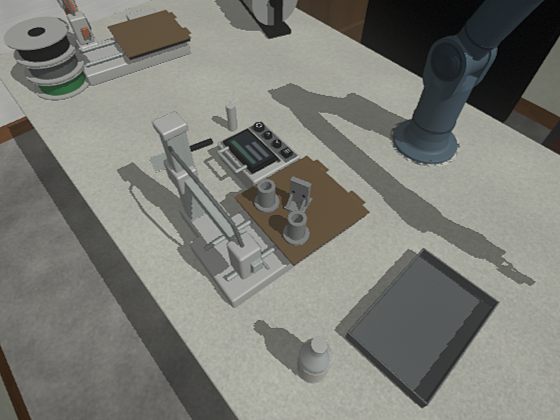

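```bash
python3 - <<'E'
from h import *
im=cv2.imread('pics/top0.png')
cv2.imwrite('pics/c1.png',cv2.resize(im[185:315,210:415],None,fx=3.9,fy=3.9,interpolation=cv2.INTER_CUBIC))
f='top0.png'
for u,v in[(222,195),(327,198),(324,303),(217,299)]: print('plate',at(f,u,v,.08))
for u,v in[(77,203),(158,198),(162,316),(79,322)]: print('tray',at(f,u,v,.036))
E
```

```text
plate [0.6438 0.0848 0.08  ]
plate [ 0.6339 -0.1673  0.08  ]
plate [ 0.3874 -0.1541  0.08  ]
plate [0.3983 0.0946 0.08  ]
tray [0.6348 0.4568 0.036 ]
tray [0.6454 0.2522 0.036 ]
tray [0.3553 0.2343 0.036 ]
tray [0.3425 0.4362 0.036 ]
```

View pics/c1.png

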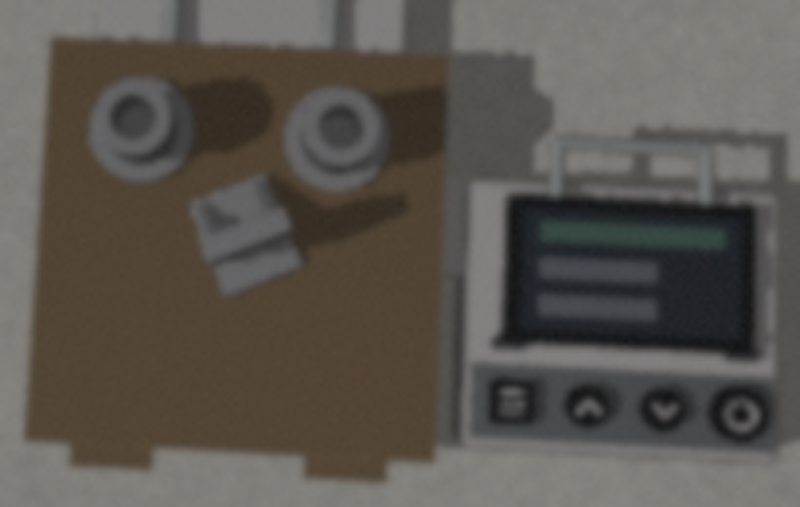

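```bash
cat >> h.py <<'E'
def plan(x,y,z,yaw=None):
    "tool-frame shift in units of .05 m for world goal, from measured pose; yaw = world heading of tool y (mod 180)"
    o=readout.get_obs(); Rm=R.from_quat(o['tool_rot']).as_matrix()
    s=Rm.T@(np.array([x,y,z])-o['ee_pos'])/.05
    h=np.degrees(np.arctan2(Rm[1,1],Rm[0,1])); t=None
    if yaw is not None:
        d=(h-yaw+90)%180-90; t=round(d/180,4)   # +turn about tool z (down) lowers heading
    print('pos',np.round(o['ee_pos'],4),'tilt',np.round(Rm[:,2],3),'head',round(h,1),'shift',np.round(s,2),'turn',t,'j7',round(o['joints'][6],2),'t',round(o['t'],2))
E
python3 - <<'E'
from h import *
f='top0.png'
c=lambda u,v,z:at(f,210+(u+.5)/3.9-.5,185+(v+.5)/3.9-.5,z)
print('hubA',c(142,118,.15),c(141,130,.085)); print('hubB',c(341,125,.15),c(338,140,.085))
ps=[(200,241),(290,206),(299,229),(209,265)]; P=[c(*p,.168) for p in ps]; print('br top',*P,np.mean(P,0))
F=[c(*p,.089) for p in [(190,205),(268,175),(303,265),(225,297)]]; print('foot',*F,np.mean(F,0))
x=(F[0]+F[1]-F[2]-F[3])/2; print('foot dir',x,np.degrees(np.arctan2(x[1],x[0])))
x=(P[0]-P[1]+P[3]-P[2])/2; print('w dir',x,np.degrees(np.arctan2(x[1],x[0])))
for n,p in dict(menu=(513,402),up=(589,406),down=(664,409),ok=(740,413)).items(): print(n,c(*p,.084))
print('bar',c(557,139,.082),c(710,149,.082))
print('hinge-ish',c(505,340,.082),c(752,352,.082))
plan(.57,.05,.25)
E
```

```text
hubA [0.5865 0.0215 0.15  ] [0.5871 0.0271 0.085 ]
hubB [ 0.5814 -0.0916  0.15  ] [ 0.5798 -0.0927  0.085 ]
br top [ 0.5156 -0.0119  0.168 ] [ 0.5345 -0.0618  0.168 ] [ 0.5217 -0.0666  0.168 ] [ 0.5024 -0.0168  0.168 ] [ 0.51855  -0.039275  0.168   ]
foot [ 0.5408 -0.0027  0.089 ] [ 0.5585 -0.0499  0.089 ] [ 0.5043 -0.0704  0.089 ] [ 0.4856 -0.0235  0.089 ] [ 0.5223   -0.036625  0.089   ]
foot dir [0.0547  0.02065 0.     ] 20.68220927843744
w dir [-0.0191   0.04985  0.     ] 110.9643068549966
menu [ 0.4222 -0.1942  0.084 ]
up [ 0.4196 -0.2392  0.084 ]
down [ 0.4175 -0.2836  0.084 ]
ok [ 0.4148 -0.3284  0.084 ]
bar [ 0.5794 -0.2259  0.082 ] [ 0.5724 -0.3184  0.082 ]
hinge-ish [ 0.4587 -0.1908  0.082 ] [ 0.4504 -0.3378  0.082 ]
pos [0.1548 0.6305 0.2156] tilt [-0.    -0.002 -1.   ] head 76.2 shift [-10.83  -9.3   -0.67] turn None j7 -0.05 t 0.15
```

Emit:
play_rows(
  targets=[
    [0,[0,0,-0.15],0.0437],
    [0,[0,0,-0.15],0.0437],
    [0,[0,0,-0.15],0.0437],
    [0,[0,0,-0.15],0.0437],
    [0,[0,0,-0.15],0.0437],
    [0,[0,0,-0.15],0.0437],
    [0,[0,0,-0.15],0.0437],
  ],
)

```text
t: 0.85
ee_pos: [0.1548, 0.6309, 0.2689]
tool_rot: [0.568, 0.823, -0.001, 0.0]
wrist_force: [-0.7, 1.4, 0.1]
width: 0.5
grasp_force: 0.0
```

Emit:
play_rows(
  targets=[
    [0,[-0.63,0.083,0],0],
    [0,[-0.63,0.083,0],0],
    [0,[-0.63,0.083,0],0],
    [0,[-0.63,0.083,0],0],
    [0,[-0.63,0.083,0],0],
    [0,[-0.63,0.083,0],0],
    [0,[-0.63,0.083,0],0],
    [0,[-0.63,0.083,0],0],
    [0,[-0.63,0.083,0],0],
    [0,[-0.63,0.083,0],0],
    [0,[-0.63,0.083,0],0],
    [0,[-0.63,0.083,0],0],
  ],
)

```text
t: 2.05
ee_pos: [0.3381, 0.2952, 0.2689]
tool_rot: [0.565, 0.825, -0.0, -0.0]
wrist_force: [0.5, 0.4, 0.6]
width: 0.503
grasp_force: 0.0
```

Emit:
play_rows(
  targets=[
    [0,[-0.63,0.083,0],0],
    [0,[-0.63,0.083,0],0],
    [0,[-0.63,0.083,0],0],
    [0,[-0.63,0.083,0],0],
    [0,[-0.63,0.083,0],0],
    [0,[-0.63,0.083,0],0],
    [0,[-0.63,0.083,0],0],
    [0,[-0.63,0.083,0],0],
    [0,[-0.5,0.083,0],0],
    [0,[-0.3,0.083,0],0],
    [0,[0,0,0],0],
    [0,[0,0,0],0],
  ],
)

```text
t: 3.25
ee_pos: [0.4813, 0.0397, 0.2688]
tool_rot: [0.566, 0.825, -0.0, -0.0]
wrist_force: [-0.0, 0.6, 0.3]
width: 0.499
grasp_force: 0.0
```

```bash
python3 - <<'E'
from h import *
snap('wrist','w1.png'); plan(.518,-.038,.142,21); print(readout.get_obs()['width'])
for p in[(.518,-.038,.168),(.587,.024,.15),(.581,-.092,.15)]: print(proj('w1.png',p))
E
```

```text
pos [0.4811 0.0404 0.2688] tilt [-0.001  0.    -1.   ] head 21.2 shift [-1.73  0.12  2.53] turn 0.0012 j7 0.2 t 3.3
0.5022763484326813
(np.float64(295.7551327727652), np.float64(300.4465541173038))
(np.float64(396.75035940862824), np.float64(255.09545619745137))
(np.float64(336.68652092894143), np.float64(359.02669337997946))
```

View pics/w1.png

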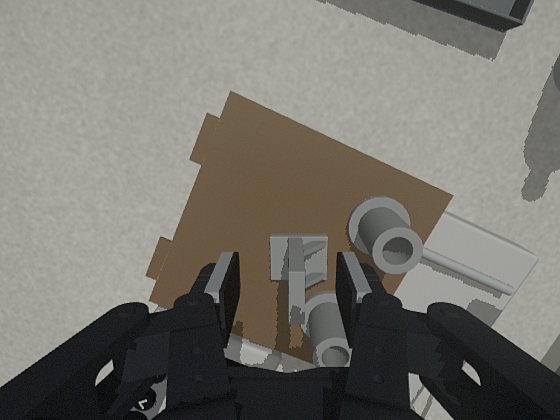

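Emit:
play_rows(
  targets=[
    [0,[-0.45,0.03,0],0],
    [0,[-0.45,0.03,0],0],
    [0,[-0.43,0.03,0],0],
    [0,[-0.4,0.03,0],0],
    [0,[0,0,0.3],0],
    [0,[0,0,0.4],0],
    [0,[0,0,0.4],0],
    [0,[0,0,0.4],0],
    [0,[0,0,0.4],0],
    [0,[0,0,0.4],0],
    [0,[0,0,0.23],0],
    [0,[0,0,0],0],
  ],
)

```text
t: 4.5
ee_pos: [0.5168, -0.0378, 0.1409]
tool_rot: [0.565, 0.825, -0.001, -0.002]
wrist_force: [-0.3, 0.5, 1.0]
width: 0.498
grasp_force: 0.0
```

Emit:
play_rows(
  targets=[
    [-1,[0,0,0],0],
    [-1,[0,0,0],0],
    [-1,[0,0,0],0],
    [-1,[0,0,0],0],
    [-1,[0,0,0],0],
    [-1,[0,0,0],0],
    [-1,[0,0,0],0],
    [-1,[0,0,0],0],
  ],
)

```text
t: 5.3
ee_pos: [0.5198, -0.0392, 0.144]
tool_rot: [0.565, 0.825, 0.001, 0.001]
wrist_force: [0.1, 0.3, 6.7]
width: 0.141
grasp_force: 62.2
```

```bash
python3 - <<'E'
from h import *
o=readout.get_obs();print(o['width'],o['grasp_force'],o['wrist_force'])
plan(.59,.348,.25,86)
E
```

```text
0.14135636714402386 62.17980980873108 [0.0695734  0.29164327 6.73817634]
pos [ 0.5198 -0.0392  0.144 ] tilt [ 0.002  0.001 -1.   ] head 21.1 shift [ 6.72  4.11 -2.11] turn -0.3603 j7 0.62 t 5.3
```

Emit:
play_rows(
  targets=[
    [-1,[0,0,-0.3],0],
    [-1,[0,0,-0.4],0],
    [-1,[0,0,-0.4],-0.045],
    [-1,[0,0,-0.4],-0.045],
    [-1,[0,0,-0.4],-0.045],
    [-1,[0,0,-0.4],-0.045],
    [-1,[0,0,-0.2],-0.045],
    [-1,[0,0,0],-0.045],
    [-1,[0,0,0],-0.045],
    [-1,[0,0,0],-0.045],
    [-1,[0,0,0],0],
  ],
)

```text
t: 6.4
ee_pos: [0.5182, -0.0395, 0.268]
tool_rot: [0.036, 0.999, 0.0, -0.0]
wrist_force: [-0.3, 1.0, -0.4]
width: 0.137
grasp_force: 61.3
```

Emit:
play_rows(
  targets=[
    [-1,[-0.04,0.4,0],0],
    [-1,[-0.06,0.64,0],0],
    [-1,[-0.064,0.64,0],0],
    [-1,[-0.064,0.64,0],0],
    [-1,[-0.064,0.64,0],0],
    [-1,[-0.064,0.64,0],0],
    [-1,[-0.064,0.64,0],0],
    [-1,[-0.064,0.64,0],0],
    [-1,[-0.064,0.64,0],0],
    [-1,[-0.064,0.64,0],0],
    [-1,[-0.064,0.64,0],0],
    [-1,[-0.064,0.4,0],0],
  ],
)

```text
t: 7.6
ee_pos: [0.58, 0.3211, 0.2674]
tool_rot: [0.035, 0.999, 0.0, -0.0]
wrist_force: [0.0, 0.4, -0.5]
width: 0.14
grasp_force: 61.3
```

```bash
python3 - <<'E'
from h import *
snap('top','t2.png'); 
o=readout.get_obs();print(o['width'],o['grasp_force'],o['wrist_force'])
plan(.585,.341,.068,86)
im=cv2.imread('pics/t2.png');cv2.imwrite('pics/t2c.png',cv2.resize(im[170:340,60:420],None,fx=2.2,fy=2.2,interpolation=cv2.INTER_CUBIC))
E
```

```text
0.1422415398193932 61.318713426589966 [ 0.71076915  3.84452231 -0.34213414]
pos [0.5799 0.3251 0.267 ] tilt [ 0.     0.003 -1.   ] head 86.2 shift [-0.08  0.31  3.98] turn 0.0011 j7 1.12 t 7.65
```

View pics/t2c.png

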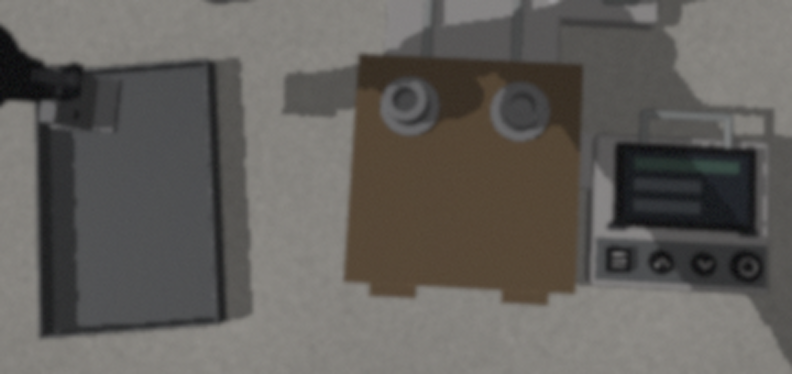

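Emit:
play_rows(
  targets=[
    [-1,[-0.04,0.15,0],0],
    [-1,[-0.04,0.15,0.3],0],
    [-1,[0,0,0.6],0],
    [-1,[0,0,0.6],0],
    [-1,[0,0,0.6],0],
    [-1,[0,0,0.6],0],
    [-1,[0,0,0.6],0],
    [-1,[0,0,0.35],0],
    [-1,[0,0,0.15],0],
    [-1,[0,0,0.1],0],
    [-1,[0,0,0.05],0],
    [-1,[0,0,0],0],
  ],
)

```text
t: 8.85
ee_pos: [0.5869, 0.3323, 0.0713]
tool_rot: [0.035, 0.999, 0.001, 0.001]
wrist_force: [0.5, 0.1, -0.9]
width: 0.141
grasp_force: 61.3
```

```bash
python3 - <<'E'
from h import *
o=readout.get_obs();print(o['wrist_force'])
plan(.585,.341,.067,86)
E
```

```text
[ 0.45390955  0.13921433 -0.85850907]
pos [0.5869 0.3323 0.0713] tilt [ 0.002  0.001 -1.   ] head 85.9 shift [0.05 0.17 0.09] turn -0.0004 j7 1.19 t 8.85
```

Emit:
play_rows(
  targets=[
    [-1,[0,0,0.06],0],
    [-1,[0,0,0.04],0],
    [-1,[0,0,0.02],0],
    [-1,[0,0,0],0],
    [-1,[0,0,0],0],
  ],
)

```text
t: 9.35
ee_pos: [0.5876, 0.3326, 0.0681]
tool_rot: [0.035, 0.999, 0.001, 0.001]
wrist_force: [-3.5, -1.4, 10.8]
width: 0.136
grasp_force: 62.7
```

Emit:
play_rows(
  targets=[
    [-0.2,[0,0,0],0],
    [-0.2,[0,0,0],0],
    [-0.2,[0,0,0],0],
    [-0.2,[0,0,0],0],
    [-0.2,[0,0,-0.2],0],
    [-0.2,[0,0,-0.5],0],
    [-0.2,[0,0,-0.6],0],
    [-0.2,[0,0,-0.6],0],
    [-0.2,[0,0,-0.6],0],
    [-0.2,[0,0,-0.6],0],
    [-0.2,[0,0,-0.3],0],
    [1,[0,0,0],0],
  ],
)

```text
t: 10.55
ee_pos: [0.588, 0.3325, 0.2376]
tool_rot: [0.035, 0.999, 0.002, 0.003]
wrist_force: [-0.1, -0.4, 0.4]
width: 0.555
grasp_force: 0.0
```

Emit:
play_rows(
  targets=[
    [1,[-0.03,-0.5,0],0],
    [1,[-0.04,-0.6,0],0],
    [1,[-0.04,-0.6,0],0],
    [1,[-0.04,-0.6,0],0],
    [1,[-0.04,-0.6,0],0],
    [1,[-0.04,-0.6,0],0],
    [1,[-0.04,-0.6,0],0],
    [1,[-0.04,-0.6,0],0],
    [1,[-0.04,-0.6,0],0],
    [1,[-0.04,-0.6,0],0],
    [1,[-0.04,-0.2,0],0],
    [1,[0,0,0],0],
  ],
)

```text
t: 11.75
ee_pos: [0.5851, 0.0241, 0.233]
tool_rot: [0.037, 0.999, -0.0, -0.001]
wrist_force: [-0.7, 0.8, 1.3]
width: 0.999
grasp_force: 0.0
```

```bash
python3 - <<'E'
from h import *
snap('wrist','w3.png')
plan(.587,.024,.12,86)
print(proj('w3.png',(.587,.024,.15)),proj('w3.png',(.581,-.092,.15)))
E
```

```text
pos [0.5854 0.0266 0.2331] tilt [-0.002  0.    -1.   ] head 85.9 shift [-0.04 -0.05  2.26] turn -0.0006 j7 1.56 t 11.8
(np.float64(287.9124836295326), np.float64(211.02239884668438)) (np.float64(126.88890806990025), np.float64(214.68072320223345))
```

View pics/w3.png

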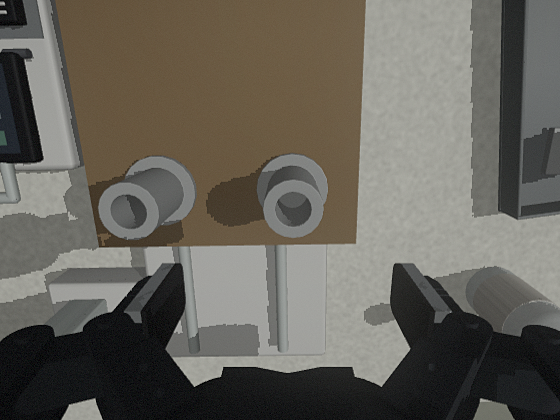

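```bash
python3 - <<'E'
from h import *
print(at('w3.png',294,207.5,.15),at('w3.png',129,211,.15),at('w3.png',293,184,.088))
E
```

```text
[0.5847 0.0285 0.15  ] [ 0.5784 -0.0899  0.15  ] [0.581  0.0289 0.088 ]
```

Emit:
play_rows(
  targets=[
    [1,[0,0,0.3],0],
    [1,[0,0,0.4],0],
    [1,[0,0,0.4],0],
    [1,[0,0,0.4],0],
    [1,[0,0,0.4],0],
    [1,[0,0,0.3],0],
    [1,[0,0,0.05],0],
    [1,[0,0,0],0],
  ],
)

```text
t: 12.6
ee_pos: [0.5855, 0.0271, 0.1208]
tool_rot: [0.035, 0.999, -0.0, -0.001]
wrist_force: [0.4, 0.4, 0.6]
width: 1.001
grasp_force: 0.0
```

Emit:
play_rows(
  targets=[
    [-1,[0,0,0],0],
    [-1,[0,0,0],0],
    [-1,[0,0,0],0],
    [-1,[0,0,0],0],
    [-1,[0,0,0],0],
    [-1,[0,0,0],0],
    [-1,[0,0,0],0],
  ],
)

```text
t: 13.3
ee_pos: [0.5872, 0.0265, 0.1231]
tool_rot: [0.035, 0.999, 0.0, 0.001]
wrist_force: [0.1, 1.6, 4.8]
width: 0.484
grasp_force: 60.3
```

Emit:
play_rows(
  targets=[
    [-1,[0,0,-0.2],0],
    [-1,[0,0,-0.4],0],
    [-1,[0,0,-0.4],0],
    [-1,[0,0,-0.4],0],
    [-1,[0,0,-0.4],0],
    [-1,[0,0,-0.4],0],
    [-1,[0,0,-0.2],0],
    [-1,[0,0,0],0],
    [-1,[0,0,0],0],
  ],
)

```text
t: 14.2
ee_pos: [0.5853, 0.0262, 0.2409]
tool_rot: [0.035, 0.999, -0.0, -0.001]
wrist_force: [1.1, -0.2, -0.8]
width: 0.487
grasp_force: 60.8
```

```bash
python3 - <<'E'
from h import *
plan(.405,.343,.24,86)
E
```

```text
pos [0.5853 0.0262 0.2409] tilt [-0.001 -0.    -1.   ] head 85.9 shift [4.04 6.07 0.02] turn -0.0003 j7 1.56 t 14.2
```

Emit:
play_rows(
  targets=[
    [-1,[0.2,0.3,0],0],
    [-1,[0.37,0.55,0],0],
    [-1,[0.37,0.55,0],0],
    [-1,[0.37,0.55,0],0],
    [-1,[0.37,0.55,0],0],
    [-1,[0.37,0.55,0],0],
    [-1,[0.37,0.55,0],0],
    [-1,[0.37,0.55,0],0],
    [-1,[0.37,0.55,0],0],
    [-1,[0.37,0.55,0],0],
    [-1,[0.37,0.55,0],0],
    [-1,[0.14,0.27,0],0],
  ],
)

```text
t: 15.4
ee_pos: [0.4024, 0.3459, 0.2399]
tool_rot: [0.033, 0.999, -0.001, -0.002]
wrist_force: [-0.6, 0.4, -1.3]
width: 0.484
grasp_force: 60.8
```

Emit:
play_rows(
  targets=[
    [-1,[0,0,0],0],
    [-1,[0,0,0.4],0],
    [-1,[0,0,0.6],0],
    [-1,[0,0,0.6],0],
    [-1,[0,0,0.6],0],
    [-1,[0,0,0.6],0],
    [-1,[0,0,0.6],0],
    [-1,[0,0,0.3],0],
    [-1,[0,0,0.1],0],
    [-1,[0,0,0],0],
  ],
)

```text
t: 16.4
ee_pos: [0.4066, 0.3421, 0.0516]
tool_rot: [0.036, 0.999, -0.001, 0.0]
wrist_force: [-0.2, 0.2, 0.2]
width: 0.482
grasp_force: 60.8
```

```bash
python3 - <<'E'
from h import *
plan(.405,.343,.046,86);snap('wrist','w4.png')
E
```

```text
pos [0.4066 0.3421 0.0516] tilt [ 0.    -0.001 -1.   ] head 85.9 shift [0.03 0.01 0.11] turn -0.0008 j7 0.92 t 16.4
```

View pics/w4.png

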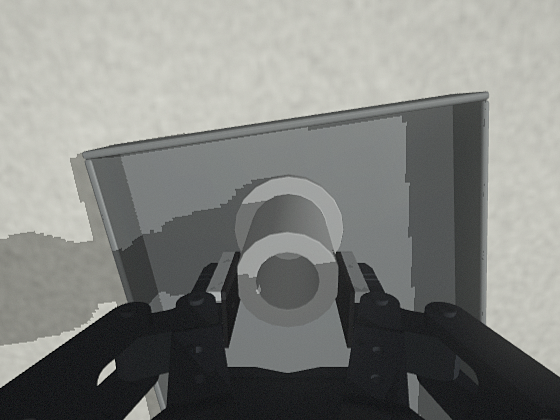

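Emit:
play_rows(
  targets=[
    [-1,[0,0,0.06],0],
    [-1,[0,0,0.05],0],
    [-1,[0,0,0.02],0],
    [-1,[0,0,0],0],
    [0.5,[0,0,0],0],
    [0.5,[0,0,0],0],
    [0.5,[0,0,0],0],
    [0.5,[0,0,0],0],
    [0.5,[0,0,0],0],
    [0.5,[0,0,-0.2],0],
    [0.5,[0,0,-0.4],0],
    [0.5,[0,0,-0.5],0],
  ],
)

```text
t: 17.65
ee_pos: [0.4052, 0.3424, 0.1004]
tool_rot: [0.035, 0.999, -0.001, -0.001]
wrist_force: [0.3, 0.4, 0.6]
width: 0.749
grasp_force: 0.0
```

Emit:
play_rows(
  targets=[
    [1,[0,0,-0.6],0],
    [1,[0,0,-0.6],0],
    [1,[0,0,-0.6],0],
    [1,[0,0,-0.6],0],
    [1,[0,0,-0.3],0],
    [1,[-0.12,-0.25,0],0],
    [1,[-0.27,-0.56,0],0],
    [1,[-0.27,-0.56,0],0],
    [1,[-0.27,-0.56,0],0],
    [1,[-0.27,-0.56,0],0],
    [1,[-0.27,-0.56,0],0],
    [1,[-0.27,-0.56,0],0],
  ],
)

```text
t: 18.85
ee_pos: [0.4793, 0.1539, 0.234]
tool_rot: [0.036, 0.999, -0.001, -0.001]
wrist_force: [0.1, 0.1, -0.8]
width: 1.003
grasp_force: 0.0
```

Emit:
play_rows(
  targets=[
    [1,[-0.27,-0.56,0],0],
    [1,[-0.27,-0.56,0],0],
    [1,[-0.27,-0.56,0],0],
    [1,[-0.27,-0.56,0],0],
    [1,[-0.27,-0.56,0],0],
    [1,[-0.27,-0.56,0],0],
    [1,[-0.27,-0.56,0],0],
    [1,[-0.27,-0.56,0],0],
    [1,[-0.15,-0.3,0],0],
    [1,[0,0,0],0],
    [1,[0,0,0],0],
  ],
)

```text
t: 19.95
ee_pos: [0.5769, -0.09, 0.2342]
tool_rot: [0.036, 0.999, 0.0, -0.001]
wrist_force: [0.3, 0.6, -0.2]
width: 0.998
grasp_force: 0.0
```

```bash
python3 - <<'E'
from h import *
plan(.579,-.0905,.12,86);snap('wrist','w5.png');snap('top','t5.png')
print(proj('w5.png',(.579,-.0905,.15)))
a=cv2.imread('pics/w5.png');b=cv2.imread('pics/t5.png')[150:360,60:420]
cv2.imwrite('pics/m5.png',np.vstack([cv2.resize(a[:320],(560,320)),cv2.resize(b,(560,280)) if 0 else cv2.resize(b,(480,280)).__class__(np.pad(cv2.resize(b,(480,280)),((0,0),(0,80),(0,0))))] ) if 0 else np.vstack([a[:300],np.pad(cv2.resize(b,(510,298)),((0,0),(0,50),(0,0)))]))
E
```

```text
pos [ 0.5769 -0.09    0.2342] tilt [-0.002  0.    -1.   ] head 85.8 shift [-0.05 -0.01  2.28] turn -0.0009 j7 1.8 t 19.95
(np.float64(287.2446620123254), np.float64(210.95348772206793))
```

View pics/m5.png

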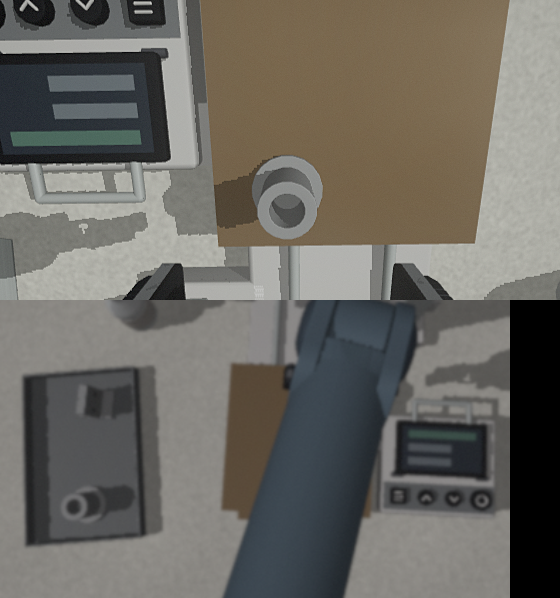

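Emit:
play_rows(
  targets=[
    [1,[-0.04,0,0.3],0],
    [1,[0,0,0.4],0],
    [1,[0,0,0.4],0],
    [1,[0,0,0.4],0],
    [1,[0,0,0.4],0],
    [1,[0,0,0.3],0],
    [1,[0,0,0.08],0],
    [1,[0,0,0],0],
  ],
)

```text
t: 20.85
ee_pos: [0.5796, -0.0892, 0.1202]
tool_rot: [0.035, 0.999, -0.0, -0.001]
wrist_force: [0.2, 0.1, 0.8]
width: 0.999
grasp_force: 0.0
```

Emit:
play_rows(
  targets=[
    [-1,[0,0,0],0],
    [-1,[0,0,0],0],
    [-1,[0,0,0],0],
    [-1,[0,0,0],0],
    [-1,[0,0,0],0],
    [-1,[0,0,0],0],
    [-1,[0,0,0],0],
  ],
)

```text
t: 21.55
ee_pos: [0.5814, -0.0903, 0.1226]
tool_rot: [0.036, 0.999, -0.0, 0.001]
wrist_force: [-1.1, -0.8, 5.7]
width: 0.489
grasp_force: 60.5
```

Emit:
play_rows(
  targets=[
    [-1,[0,0,-0.2],0],
    [-1,[0,0,-0.4],0],
    [-1,[0,0,-0.4],0],
    [-1,[0,0,-0.4],0],
    [-1,[0,0,-0.4],0],
    [-1,[0,0,-0.4],0],
    [-1,[0,0,-0.4],0],
    [-1,[0,0,0],0],
    [-1,[0,0,0],0],
  ],
)

```text
t: 22.45
ee_pos: [0.5798, -0.0894, 0.2508]
tool_rot: [0.035, 0.999, 0.0, -0.0]
wrist_force: [-0.3, -1.1, -0.7]
width: 0.481
grasp_force: 60.9
```

```bash
python3 - <<'E'
from h import *
plan(.492,.343,.24,86)
f='t5.png'
# tray objects: panel coords scaled 510/360=1.417
c=lambda u,v,z:at(f,60+u/1.4167,150+(v-300)/1.419,z)
print('hub',c(76,506,.074),'bracket top',c(90,402,.092),'tray corners',c(24,378,.036),c(138,369,.036),c(143,535,.036),c(27,544,.036))
E
```

```text
pos [ 0.5798 -0.0894  0.2508] tilt [-0.  0. -1.] head 86.0 shift [2.36 8.5  0.22] turn -0.0002 j7 1.79 t 22.45
hub [0.4084 0.3394 0.074 ] bracket top [0.5798 0.3159 0.092 ] tray corners [0.6298 0.4567 0.036 ] [0.6438 0.2536 0.036 ] [0.3563 0.2369 0.036 ] [0.3426 0.4361 0.036 ]
```

Emit:
play_rows(
  targets=[
    [-1,[0.07,0.25,0],0],
    [-1,[0.15,0.55,0],0],
    [-1,[0.15,0.55,0],0],
    [-1,[0.15,0.55,0],0],
    [-1,[0.15,0.55,0],0],
    [-1,[0.15,0.55,0],0],
    [-1,[0.15,0.55,0],0],
    [-1,[0.15,0.55,0],0],
    [-1,[0.15,0.55,0],0],
    [-1,[0.15,0.55,0],0],
    [-1,[0.15,0.55,0],0],
    [-1,[0.15,0.55,0],0],
  ],
)

```text
t: 23.65
ee_pos: [0.5145, 0.2323, 0.2494]
tool_rot: [0.035, 0.999, -0.001, -0.001]
wrist_force: [0.7, -0.0, -0.3]
width: 0.483
grasp_force: 60.9
```

Emit:
play_rows(
  targets=[
    [-1,[0.15,0.55,0],0],
    [-1,[0.15,0.55,0],0],
    [-1,[0.15,0.55,0],0],
    [-1,[0.11,0.4,0],0],
    [-1,[0,0.15,0],0],
    [-1,[0,0,0],0],
    [-1,[0,0,0],0],
  ],
)

```text
t: 24.35
ee_pos: [0.4972, 0.3403, 0.2509]
tool_rot: [0.037, 0.999, -0.001, 0.0]
wrist_force: [-0.7, -1.2, -0.9]
width: 0.484
grasp_force: 60.9
```

```bash
python3 - <<'E'
from h import *
plan(.496,.342,.052,86);snap('top','t6.png');b=cv2.imread('pics/t6.png')[150:360,60:420]
cv2.imwrite('pics/t6c.png',cv2.resize(b,None,fx=2,fy=2))
E
```

```text
pos [0.4972 0.3403 0.2509] tilt [-0.    -0.002 -1.   ] head 85.8 shift [0.03 0.04 3.98] turn -0.001 j7 0.98 t 24.35
```

View pics/t6c.png

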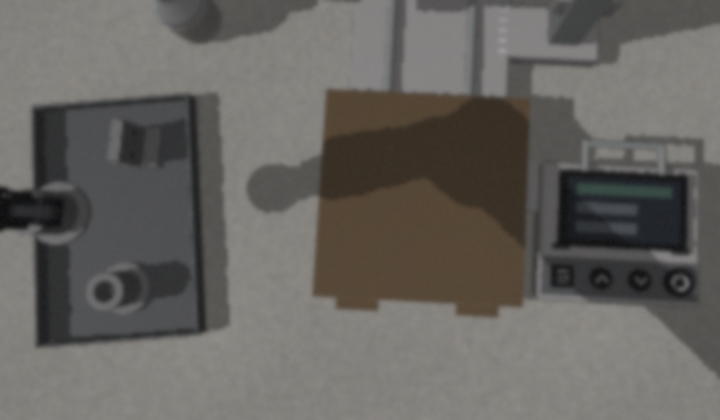

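Emit:
play_rows(
  targets=[
    [-1,[0,0,0.4],0],
    [-1,[0,0,0.6],0],
    [-1,[0,0,0.6],0],
    [-1,[0,0,0.6],0],
    [-1,[0,0,0.6],0],
    [-1,[0,0,0.6],0],
    [-1,[0,0,0.3],0],
    [-1,[0,0,0.2],0],
    [-1,[0,0,0.1],0],
    [-1,[0,0,0.05],0],
    [-1,[0,0,0.04],0],
    [-1,[0,0,0],0],
  ],
)

```text
t: 25.6
ee_pos: [0.4971, 0.3428, 0.0475]
tool_rot: [0.035, 0.999, 0.001, 0.001]
wrist_force: [-0.2, -0.4, -1.9]
width: 0.486
grasp_force: 60.9
```

```bash
python3 - <<'E'
from h import *
plan(.496,.342,.047,86);print(readout.get_obs()['wrist_force'])
E
```

```text
pos [0.4971 0.3428 0.0475] tilt [ 0.001  0.001 -1.   ] head 86.0 shift [ 0.02 -0.02  0.01] turn -0.0003 j7 1.11 t 25.6
[-0.18983996 -0.41866873 -1.88847536]
```

Emit:
play_rows(
  targets=[
    [-1,[0,0,0.03],0],
    [-1,[0,0,0],0],
    [0.5,[0,0,0],0],
    [0.5,[0,0,0],0],
    [0.5,[0,0,0],0],
    [0.5,[0,0,0],0],
    [0.5,[0,0,0],0],
    [0.5,[0,0,-0.2],0],
    [0.5,[0,0,-0.5],0],
    [0.5,[0,0,-0.6],0],
    [0.5,[0,0,-0.6],0],
    [0.5,[0,0,-0.6],0],
  ],
)

```text
t: 26.8
ee_pos: [0.4967, 0.3421, 0.172]
tool_rot: [0.036, 0.999, 0.0, 0.0]
wrist_force: [-0.1, 0.2, -0.1]
width: 0.749
grasp_force: 0.0
```

Emit:
play_rows(
  targets=[
    [0.5,[0,0,-0.6],0.045],
    [0.5,[0,0,-0.6],0.045],
    [-0.4,[0,0,-0.3],0.045],
    [-0.4,[0,0,0],0.045],
    [-0.4,[0,0,0],0.045],
    [-0.4,[0,0,0],0.045],
    [-0.4,[0,0,0],0.045],
    [-0.4,[0,0,0],0.045],
    [-0.4,[0,0,0],0.045],
    [-0.4,[0,0,0],0.045],
    [-0.4,[0,0,0],0.045],
    [-0.4,[0,0,0],0],
  ],
)

```text
t: 28.0
ee_pos: [0.4966, 0.3423, 0.2457]
tool_rot: [0.726, 0.687, 0.0, 0.0]
wrist_force: [0.1, -0.6, -0.2]
width: 0.296
grasp_force: 0.0
```

Emit:
play_rows(
  targets=[
    [-0.4,[-0.3,0.06,0],0],
    [-0.4,[-0.62,0.112,0],0],
    [-0.4,[-0.62,0.112,0],0],
    [-0.4,[-0.62,0.112,0],0],
    [-0.4,[-0.62,0.112,0],0],
    [-0.4,[-0.62,0.112,0],0],
    [-0.4,[-0.62,0.112,0],0],
    [-0.4,[-0.62,0.112,0],0],
    [-0.4,[-0.62,0.112,0],0],
    [-0.4,[-0.62,0.112,0],0],
    [-0.4,[-0.62,0.112,0],0],
    [-0.4,[-0.62,0.112,0],0],
  ],
)

```text
t: 29.2
ee_pos: [0.5408, -0.0195, 0.2454]
tool_rot: [0.726, 0.688, 0.0, -0.0]
wrist_force: [0.6, 0.2, 0.2]
width: 0.299
grasp_force: 0.0
```

Emit:
play_rows(
  targets=[
    [-0.4,[-0.62,0.112,0],0],
    [-0.4,[-0.62,0.112,0],0],
    [-0.4,[-0.62,0.112,0],0],
    [-0.4,[-0.62,0.112,0],0],
    [-0.4,[-0.62,0.112,0],0],
    [-0.4,[-0.62,0.112,0],0],
    [-0.4,[-0.62,0.112,0],0],
    [-0.4,[-0.62,0.112,0],0],
    [-0.4,[0,0,0],0],
    [-0.4,[0,0,0],0],
  ],
)

```text
t: 30.2
ee_pos: [0.571, -0.2689, 0.2455]
tool_rot: [0.727, 0.687, -0.0, -0.0]
wrist_force: [-0.1, 0.7, -0.4]
width: 0.298
grasp_force: 0.0
```

```bash
python3 - <<'E'
from h import *
plan(.577,-.27,.17,-3);snap('wrist','w7.png');snap('top','t7.png');print(proj('w7.png',(.576,-.27,.082)))
a=cv2.imread('pics/w7.png');b=cv2.imread('pics/t7.png')[170:340,60:170]
cv2.imwrite('pics/m7.png',np.hstack([a,np.pad(cv2.resize(b,(220,340)),((0,80),(0,0),(0,0)))]))
E
```

```text
pos [ 0.571  -0.2689  0.2455] tilt [-0.  0. -1.] head -3.3 shift [-0.01  0.12  1.51] turn -0.0016 j7 0.66 t 30.2
(np.float64(293.38601054642646), np.float64(184.27266907031233))
```

View pics/m7.png

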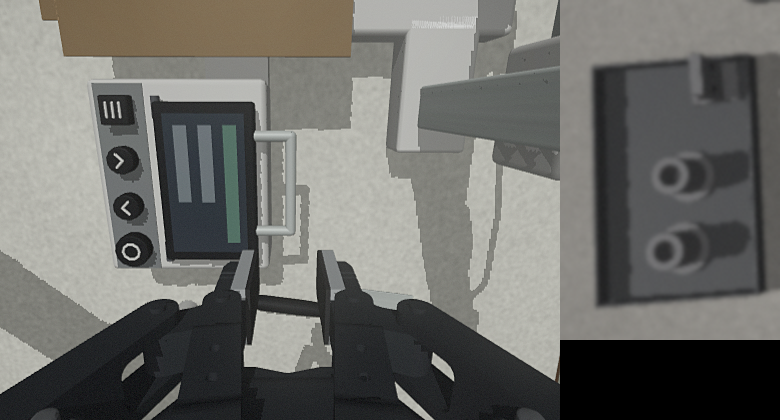

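```bash
python3 - <<'E'
from h import *
f='w7.png'
print('bar',at(f,291.5,135,.082),at(f,291,233,.082))
print('panel far edge',at(f,255,104,.084),at(f,250,258,.084))
for n,p in dict(menu=(116,110),up=(122,160),down=(128,208),ok=(131,250)).items(): print(n,at(f,*p,.084))
im=cv2.imread('pics/t7.png');print([at('t7.png',60+u/2,170+v/2,z) for u,v,z in [((700-560),78,.092),(110,175,.074),(100,252,.074)]])
E
```

```text
bar [ 0.5767 -0.2245  0.082 ] [ 0.5711 -0.3185  0.082 ]
panel far edge [ 0.5463 -0.1958  0.084 ] [ 0.529  -0.3418  0.084 ]
menu [ 0.4237 -0.1937  0.084 ]
up [ 0.4206 -0.2378  0.084 ]
down [ 0.4176 -0.2835  0.084 ]
ok [ 0.4126 -0.3264  0.084 ]
[array([0.6104, 0.3017, 0.092 ]), array([0.4966, 0.3398, 0.074 ]), array([0.4066, 0.3479, 0.074 ])]
```

```bash
python3 - <<'E'
from h import *
snap('scene','s8.png');a=cv2.imread('pics/s8.png')[235:405,320:520]
snap('top','t8.png');b=cv2.imread('pics/t8.png')[185:330,65:175]
cv2.imwrite('pics/m8.png',np.hstack([cv2.resize(a,(480,408),interpolation=cv2.INTER_CUBIC),cv2.resize(b,(310,408),interpolation=cv2.INTER_CUBIC)]))
E
```

```text
(no output)
```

View pics/m8.png

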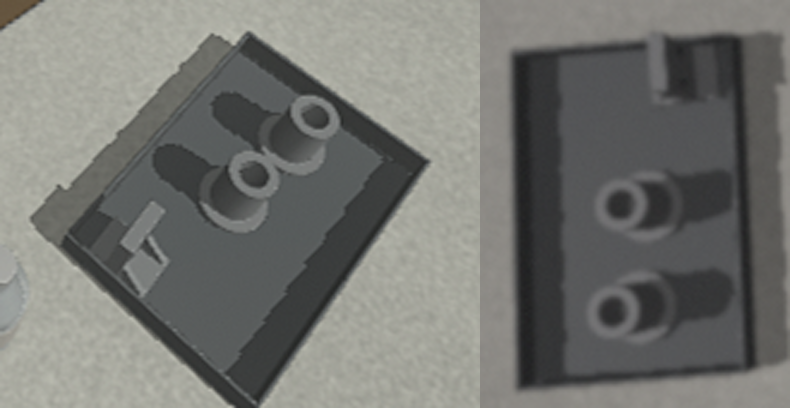

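```bash
python3 - <<'E'
from h import *
def tri(p,q):
    o1,r1=ray('s8.png',*p);o2,r2=ray('t8.png',*q)
    s=np.linalg.lstsq(np.c_[r1,-r2],o2-o1,rcond=None)[0];a=o1+r1*s[0];b=o2+r2*s[1];return np.round((a+b)/2,4),np.linalg.norm(a-b)
S=lambda u,v:(320+(u+.5)/2.4-.5,235+(v+.5)/2.4-.5)
T=lambda u,v:(65+(u-480+.5)*110/310-.5,185+(v+.5)*145/408-.5)
print(tri(S(143,226),T(656,67)), tri(S(253,174),T(623,206)))
print('scene foot corner z=.013',at('s8.png',*S(140,297),.013),'wall',at('s8.png',*S(65,238),.036),at('s8.png',*S(258,405),.036))
E
```

```text
(array([0.6128, 0.31  , 0.0868]), np.float64(0.0012635332839775982)) (array([0.4953, 0.341 , 0.0701]), np.float64(0.0015473216573044246))
scene foot corner z=.013 [0.6329 0.3438 0.013 ] wall [0.6533 0.2674 0.036 ] [0.6332 0.4616 0.036 ]
```

Emit:
play_rows(
  targets=[
    [-0.4,[-0.02,0.1,0.2],0],
    [-0.4,[0,0,0.5],0],
    [-0.4,[0,0,0.5],0],
    [-0.4,[0,0,0.5],0],
    [-0.4,[0,0,0.3],0],
    [-0.4,[0,0,0.2],0],
    [-0.4,[0,0,0],0],
    [-0.4,[0,0,0],0],
  ],
)

```text
t: 31.2
ee_pos: [0.5781, -0.2685, 0.1359]
tool_rot: [0.726, 0.687, 0.0, 0.001]
wrist_force: [0.2, 0.4, 0.3]
width: 0.293
grasp_force: 0.0
```

```bash
python3 - <<'E'
from h import *
plan(.576,-.27,.085,-3.4);snap('wrist','w9.png')
E
```

```text
pos [ 0.5781 -0.2685  0.1359] tilt [ 0.001 -0.001 -1.   ] head -3.1 shift [-0.03 -0.04  1.02] turn 0.0014 j7 0.73 t 31.2
```

View pics/w9.png

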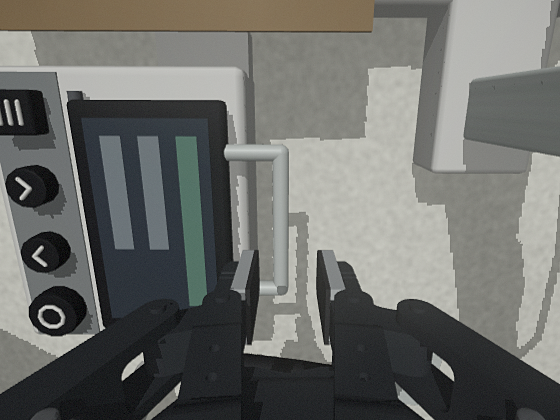

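```bash
python3 - <<'E'
from h import *
f='w9.png'
print(at(f,281.5,153,.082),at(f,280.5,288,.082),'edge',at(f,228,150,.082),at(f,240,260,.082))
for n,p in dict(up=(33,187),down=(46,252),ok=(57,309)).items(): print(n,at(f,*p,.084))
E
```

```text
[ 0.5765 -0.2256  0.082 ] [ 0.5703 -0.3162  0.082 ] edge [ 0.5445 -0.222   0.082 ] [ 0.545  -0.2942  0.082 ]
up [ 0.4232 -0.2375  0.084 ]
down [ 0.4204 -0.2806  0.084 ]
ok [ 0.4175 -0.3225  0.084 ]
```

Emit:
play_rows(
  targets=[
    [-0.4,[-0.03,-0.05,0],0],
    [-0.4,[0,0,0.2],0],
    [-0.4,[0,0,0.25],0],
    [-0.4,[0,0,0.25],0],
    [-0.4,[0,0,0.2],0],
    [-0.4,[0,0,0.12],0],
    [-0.4,[0,0,0],0],
  ],
)

```text
t: 31.95
ee_pos: [0.5739, -0.2689, 0.0825]
tool_rot: [0.726, 0.687, -0.001, -0.001]
wrist_force: [-0.6, -0.1, 0.5]
width: 0.298
grasp_force: 0.0
```

```bash
python3 - <<'E'
from h import *
plan(.5755,-.27,.085,-3.4);print(readout.get_obs()['wrist_force'])
E
```

```text
pos [ 0.5739 -0.2689  0.0825] tilt [-0.003  0.001 -1.   ] head -3.2 shift [-0.02  0.03 -0.05] turn 0.0014 j7 0.77 t 31.95
[-0.62771901 -0.1199811   0.5106483 ]
```

Emit:
play_rows(
  targets=[
    [-0.4,[0,0,-0.05],0],
    [-1,[0,0,0],0],
    [-1,[0,0,0],0],
    [-1,[0,0,0],0],
    [-1,[0,0,0],0],
    [-1,[0,0,0],0],
    [-1,[0,0,0],0],
  ],
)

```text
t: 32.65
ee_pos: [0.5749, -0.2694, 0.0867]
tool_rot: [0.726, 0.687, 0.0, -0.0]
wrist_force: [-0.3, -0.0, 0.2]
width: -0.004
grasp_force: 0.0
```

```bash
python3 - <<'E'
from h import *
plan(.5755,-.27,.085,-3.4);o=readout.get_obs();print(o['wrist_force'],o['width'],o['grasp_force'])
# arc increments in tool y (outward) and tool z, equal steps of 5deg, relative to a0=0
p=lambda a:np.array([122*np.cos(a)-8*np.sin(a),122*np.sin(a)+8*np.cos(a)])
A=np.radians(np.arange(0,66,5));P=np.array([p(a) for a in A]);D=np.diff(P,axis=0)/50
for a,d,q in zip(np.arange(5,66,5),D,P[1:]): print(a,np.round([d[0],-d[1]],3),np.round(q-P[0],1))
E
```

```text
pos [ 0.5749 -0.2694  0.0867] tilt [-0.  0. -1.] head -3.2 shift [-0.01  0.01  0.03] turn 0.0014 j7 0.77 t 32.65
[-0.33489377 -0.00246308  0.17936377] -0.0036500737415437836 0.0
5 [-0.023 -0.212] [-1.2 10.6]
10 [-0.042 -0.209] [-3.2 21.1]
15 [-0.06  -0.205] [-6.2 31.3]
20 [-0.077 -0.199] [-10.1  41.2]
25 [-0.094 -0.191] [-14.8  50.8]
30 [-0.111 -0.182] [-20.3  59.9]
35 [-0.126 -0.172] [-26.7  68.5]
40 [-0.141 -0.16 ] [-33.7  76.5]
45 [-0.154 -0.148] [-41.4  83.9]
50 [-0.166 -0.134] [-49.7  90.6]
55 [-0.177 -0.119] [-58.6  96.5]
60 [-0.187 -0.103] [-67.9 101.7]
65 [-0.195 -0.086] [-77.7 106. ]
```

```bash
python3 - <<'E'
from h import *
snap('wrist','w10.png');snap('scene','s10.png')
a=cv2.imread('pics/w10.png')[80:400,150:470];b=cv2.imread('pics/s10.png')[80:220,190:330]
cv2.imwrite('pics/m10.png',np.hstack([cv2.resize(a,(400,400)),cv2.resize(b,(400,400),interpolation=cv2.INTER_CUBIC)]))
E
```

```text
(no output)
```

View pics/m10.png

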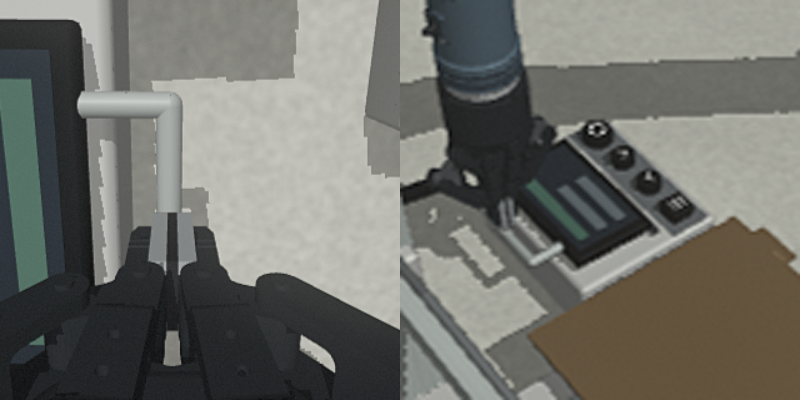

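```bash
python3 - <<'E'
from h import *
def tri(obs):
    A=[];b=[]
    for f,u,v in obs:
        o,r=ray(f,u,v);r/=np.linalg.norm(r);Q=np.eye(3)-np.outer(r,r);A.append(Q);b.append(Q@o)
    x=np.linalg.lstsq(np.vstack(A),np.hstack(b),rcond=None)[0]
    print(np.round(x,4),[np.round(np.subtract(proj(f,x),(u,v)),1) for f,u,v in obs])
tri([('w7.png',291.5,135),('w9.png',281.5,153),('w10.png',286,163)])
tri([('w7.png',291.5,135),('w9.png',281.5,153)])
tri([('w7.png',291,233),('w9.png',280.5,288)])
tri([('w7.png',128,208),('w9.png',46,252)])
for f in('w7.png','w9.png','w10.png','t7.png'): print(np.round(proj(f,(.5755,-.2255,.082)),1), end=' ')
o=readout.get_obs();print(o['width'],o['grasp_force'],o['ee_pos'])
# intensity profile across the bar in top view of w10, row 170..250
g=cv2.imread('pics/w10.png',0)
for r in(200,230,250,262,280,300): print(r,g[r,262:312:2])
E
```

```text
[ 0.5766 -0.2241  0.0891] [array([-0.1,  0.2]), array([-0.2, -0.9]), array([0.5, 0.8])]
[ 0.5768 -0.2231  0.1002] [array([0.2, 0.1]), array([-0.3, -0.1])]
[ 0.5703 -0.3224  0.0713] [array([-0.6, -0.1]), array([0.8, 0.2])]
[ 0.4113 -0.2861  0.0718] [array([-0.4, -0.6]), array([0.6, 0.9])]
[290.2 136.2] [279.9 153. ] [284.4 164.5] [352.3 221.9] 0.0006423532927791751 0.0 [ 0.57484981 -0.2694301   0.0866586 ]
200 [135 135 136 133 133 130 163 148 161 169 171 170 168 162 156 143 114 197
 185 189 191 191 190 191 191]
230 [139 140 137 133 135 135 134 144 161 167 169 170 169 162 154 143 113 186
 179 179 180 181 125 128 131]
250 [134 133 132 135 135 128 133 124 127 124 127  73  60  60  55 133 121 132
 128 130 131 132 132 134 133]
262 [ 47  45  45  44  52 137 133 131 130 134 139  36  49  49  42 147 133 133
 132 134 134 116  49  53  52]
280 [ 46  45  49  50 141 132 131 133 134 131 136  39  47  49  46  94 133 132
 131 132 134 134  90  53  57]
300 [49 48 46 37 44 41 39 42 44 42 48 36 34 60 55 43 33 47 47 51 48 46 48 52
 54]
```

```bash
python3 - <<'E'
from h import *
for z in(.0727,.08,.0867,.095): print(z,np.round(proj('w10.png',(.5749,-.2694+.011,z)),1))
print('bar top at y -.25..-.27',[np.round(proj('w10.png',(.574,y,.087)),1) for y in(-.25,-.2584,-.27,-.28,-.3,-.316)])
g=cv2.imread('pics/w10.png');print(g[330:385:6,287])
E
```

```text
0.0727 [287.1 224.7]
0.08 [287.1 229.5]
0.0867 [287.  234.3]
0.095 [287.  240.7]
bar top at y -.25..-.27 [array([284.1, 217.9]), array([285.2, 234.6]), array([286.5, 256.9]), array([287.7, 275.4]), array([289.9, 310.8]), array([291.5, 337.5])]
[[ 32  27  28]
 [ 33  33  31]
 [ 34  31  34]
 [128 134 134]
 [123 130 128]
 [124 130 129]
 [120 126 125]
 [114 120 120]
 [ 30  31  27]
 [ 40  35  35]]
```

Emit:
play_rows(
  targets=[
    [-1,[0,0,0.04],0],
    [-1,[0,0,0.04],0],
    [-1,[0,0,0.04],0],
    [-1,[0,0,0],0],
  ],
)

```text
t: 33.15
ee_pos: [0.5746, -0.2692, 0.0801]
tool_rot: [0.726, 0.687, -0.0, -0.0]
wrist_force: [0.3, 0.1, 0.2]
width: -0.001
grasp_force: 0.0
```

```bash
python3 - <<'E'
from h import *
print('console far edge',at('w9.png',248,190,.07),at('w9.png',246,90,.07)); plan(.5735,-.27,.08); print(readout.get_obs()['wrist_force'])
E
```

```text
console far edge [ 0.5528 -0.2501  0.07  ] [ 0.557  -0.1879  0.07  ]
pos [ 0.5746 -0.2692  0.0801] tilt [-0.001  0.    -1.   ] head -3.2 shift [-0.02 -0.02  0.  ] turn None j7 0.77 t 33.15
[0.31389266 0.12933779 0.21141562]
```

Emit:
play_rows(
  targets=[
    [-1,[0,0,0.04],0],
    [-1,[0,0,0.04],0],
    [-1,[0,0,0],0],
  ],
)

```text
t: 33.45
ee_pos: [0.5746, -0.2693, 0.0763]
tool_rot: [0.726, 0.687, -0.0, -0.0]
wrist_force: [-0.2, -0.0, 0.1]
width: 0.001
grasp_force: 0.0
```

Emit:
play_rows(
  targets=[
    [-1,[0,0,0.04],0],
    [-1,[0,0,0.04],0],
    [-1,[0,0,0],0],
  ],
)

```text
t: 33.75
ee_pos: [0.5752, -0.2696, 0.0728]
tool_rot: [0.726, 0.687, 0.0, 0.0]
wrist_force: [1.1, -0.1, 0.0]
width: -0.001
grasp_force: 0.2
```

```bash
python3 - <<'E'
from h import *
snap('wrist','w11.png');g=cv2.imread('pics/w11.png',0)
for r in range(200,300,8): print(r,g[r,256:320:3])
E
```

```text
200 [130 134 134 132 131 137 135 164 166 168 166 158 140 110 187 189 189 187
 187 185 188 188]
208 [130 128 127 130 126 128 134 163 167 168 166 155 140 109 190 189 187 187
 186 186 184 182]
216 [127 130 133 132 133 134 135 162 167 169 165 156 139 107 182 186 185 184
 181 185 186 187]
224 [134 134 131 133 134 134 131 161 167 168 164 155 140 125 184 184 185 185
 183 180 181 187]
232 [132 132 134 135 136 135 135 162 166 167 164 153 140 127 190 190 191 192
 186 184 183 185]
240 [128 128 132 132 134 133 133 162 165 168 164 154 138 101 133 132 133 133
 137 137 129 190]
248 [133 135 134 131 130 133 132 161 170 170 169 162 137 109 130 133 130 133
 130 133 130 192]
256 [132 131 130 134 132 130 129 130 131 137  53  52 143 131 132 131 130 133
 130 132 135 187]
264 [125  46  47  46  46 143 131 130 130 132  49  49 142 131 129 131 141  52
  56  56  52 186]
272 [ 58  54  58  58  55 134 128 129 130 109  44  48 118 129 129 131 135  62
  60  67  63  65]
280 [ 43  45  46  44  50 132 127 129 131  81  46  42  95 131 129 128 132  31
  54  51  52  52]
288 [ 45  44  47  47  96 132 135 132 132  52  42  41  73 131 133 136 132  73
  52  52  50  52]
296 [41 39 46 44 40 44 47 49 37 46 51 50 93 37 45 44 47 46 49 48 50 50]
```

Emit:
play_rows(
  targets=[
    [-1,[0,0,0.04],0],
    [-1,[0,0,0.02],0],
    [-1,[0,0,0],0],
  ],
)

```text
t: 34.1
ee_pos: [0.5753, -0.2696, 0.0723]
tool_rot: [0.726, 0.687, 0.001, -0.0]
wrist_force: [-3.6, 2.3, 13.6]
width: -0.004
grasp_force: 6.5
```

Emit:
play_rows(
  targets=[
    [-1,[0,0,-0.2],0],
    [-0.56,[0,0,-0.2],0],
    [-0.56,[0,-0.02,0],0],
    [-0.56,[0,0,0],0],
    [-0.56,[0,0,0],0],
    [-0.56,[0,0,0.15],0],
    [-0.56,[0,0,0.1],0],
    [-0.56,[0,0,0],0],
  ],
)

```text
t: 34.9
ee_pos: [0.5728, -0.2686, 0.0754]
tool_rot: [0.726, 0.687, -0.001, -0.001]
wrist_force: [0.4, 1.0, -0.3]
width: 0.219
grasp_force: 0.0
```

```bash
python3 - <<'E'
from h import *
plan(.574,-.27,.06,-3.3);print(readout.get_obs()['wrist_force'])
snap('wrist','w12.png');g=cv2.imread('pics/w12.png',0)
for r in (200,220,240,252,260,268,276): print(r,g[r,238:338:3])
E
```

```text
pos [ 0.5728 -0.2686  0.0754] tilt [-0.003  0.001 -1.   ] head -3.1 shift [-0.03  0.03  0.31] turn 0.0008 j7 0.78 t 34.9
[ 0.39818074  1.0166134  -0.30519402]
200 [168 155 101  93  91  94  94 131 130 133 134 131 128 193 139 161 167 169
 165 155 137 146 188 191 188 187 185 189 189 186 187 187 189 189]
220 [166 157 102  93  95  93  94 129 135 135 134 137 140 198 134 163 167 169
 168 154 135 168 183 182 185 184 182 184 188 190 188 187 185 187]
240 [169 157 132  92  95  93  92 130 129 131 130 133 134 135 139 162 168 168
 163 152 133 137 133 136 135 138 137 129 193 187 186 187 186 187]
252 [169 157 134  91 129 131 131 131  34  38 134 132 132 132 135 161 164 166
 163 151 129 198 192 137  50  61 134 135 135 136 189 191 192 189]
260 [166 156 132  93 132 132 131 136  43  34 135 135 133 198 132 161 168 167
 164 152 126 195 190 129  44  51 140 134 134 131 185 184 185 180]
268 [ 42  46  39 133 132 131 134  49  49  31 132 131 134 142 133 161 166 168
 163 153 125 194 189 137  45  56  58 132 133 132 136  52  60  58]
276 [ 50  47 141 130 130 131 137  43  33  28 139 133 131 195 132 161 166 168
 165 150 123 191 188 132  46  50  52 137 133 130 132 139  63  68]
```

Emit:
play_rows(
  targets=[
    [-0.56,[0,0.02,0.08],0],
    [-0.56,[0,0,0.1],0],
    [-0.56,[0,0,0.1],0],
    [-0.56,[0,0,0.03],0],
    [-0.56,[0,0,0],0],
  ],
)

```text
t: 35.45
ee_pos: [0.5745, -0.2693, 0.0611]
tool_rot: [0.726, 0.687, -0.0, -0.0]
wrist_force: [-0.2, 0.4, -0.0]
width: 0.221
grasp_force: 0.0
```

Emit:
play_rows(
  targets=[
    [-1,[0,0,0],0],
    [-1,[0,0,0],0],
    [-1,[0,0,0],0],
    [-1,[0,0,0],0],
    [-1,[0,0,0],0],
  ],
)

```text
t: 35.95
ee_pos: [0.5738, -0.2694, 0.0617]
tool_rot: [0.726, 0.687, -0.0, -0.001]
wrist_force: [-4.2, 1.4, 4.1]
width: 0.084
grasp_force: 58.8
```

Emit:
play_rows(
  targets=[
    [-1,[0,-0.011,-0.106],0],
    [-1,[0,-0.012,-0.106],0],
    [-1,[0,-0.02,-0.105],0],
    [-1,[0,-0.022,-0.104],0],
    [-1,[0,-0.03,-0.103],0],
    [-1,[0,-0.03,-0.102],0],
    [-1,[0,-0.038,-0.1],0],
    [-1,[0,-0.039,-0.099],0],
    [-1,[0,-0.047,-0.096],0],
    [-1,[0,-0.047,-0.095],0],
    [-1,[0,-0.055,-0.092],0],
    [-1,[0,-0.056,-0.09],0],
  ],
)

```text
t: 37.15
ee_pos: [0.5547, -0.2683, 0.1221]
tool_rot: [0.726, 0.687, 0.0, 0.0]
wrist_force: [-2.1, -0.5, -9.1]
width: 0.08
grasp_force: 58.3
```

Emit:
play_rows(
  targets=[
    [-1,[0,-0.062,-0.087],0],
    [-1,[0,-0.064,-0.085],0],
    [-1,[0,-0.07,-0.081],0],
    [-1,[0,-0.071,-0.079],0],
    [-1,[0,-0.076,-0.075],0],
    [-1,[0,-0.078,-0.073],0],
    [-1,[0,-0.082,-0.068],0],
    [-1,[0,-0.084,-0.066],0],
    [-1,[0,-0.088,-0.061],0],
    [-1,[0,-0.089,-0.058],0],
    [-1,[0,-0.093,-0.053],0],
    [-1,[0,-0.094,-0.05],0],
  ],
)

```text
t: 38.35
ee_pos: [0.5103, -0.2654, 0.1656]
tool_rot: [0.726, 0.688, 0.002, 0.002]
wrist_force: [6.2, 1.6, -2.0]
width: 0.079
grasp_force: 58.6
```

Emit:
play_rows(
  targets=[
    [-1,[0,0,0],0],
    [-1,[0,0,0],0],
    [-1,[0,0,0],0],
  ],
)

```text
t: 38.65
ee_pos: [0.5097, -0.2654, 0.1658]
tool_rot: [0.726, 0.688, 0.002, 0.001]
wrist_force: [4.1, 3.2, 7.3]
width: 0.076
grasp_force: 59.6
```

Emit:
play_rows(
  targets=[
    [-0.5,[0,0,0],0],
    [-0.5,[0,0,0],0],
    [-0.5,[0,0,0],0],
    [-0.5,[0,0,-0.2],0],
    [-0.5,[0,0,-0.4],0],
    [-0.5,[0,0,-0.6],0],
    [-0.5,[0,0,-0.6],0],
    [-1,[0,0,0],0],
    [-1,[0,0,0],0],
  ],
)

```text
t: 39.55
ee_pos: [0.507, -0.2662, 0.2542]
tool_rot: [0.726, 0.687, 0.0, 0.0]
wrist_force: [-0.3, 0.3, -0.4]
width: 0.004
grasp_force: 0.0
```

```bash
python3 - <<'E'
from h import *
plan(.4225,-.194,.12,-3.3)
snap('wrist','w13.png');snap('scene','s13.png');snap('top','t13.png')
a=cv2.imread('pics/w13.png');b=cv2.imread('pics/s13.png')[80:220,190:330];c=cv2.imread('pics/t13.png')
cv2.imwrite('pics/m13.png',np.vstack([np.hstack([cv2.resize(a,(400,300)),cv2.resize(b,(400,300),interpolation=cv2.INTER_CUBIC)]),np.hstack([cv2.resize(c,(400,300)),cv2.resize(c[190:310,320:480],(400,300),interpolation=cv2.INTER_CUBIC)])]))
E
```

```text
pos [ 0.507  -0.2662  0.2542] tilt [ 0.001 -0.    -1.   ] head -3.2 shift [ 1.35 -1.77  2.68] turn 0.0007 j7 0.65 t 39.55
```

View pics/m13.png

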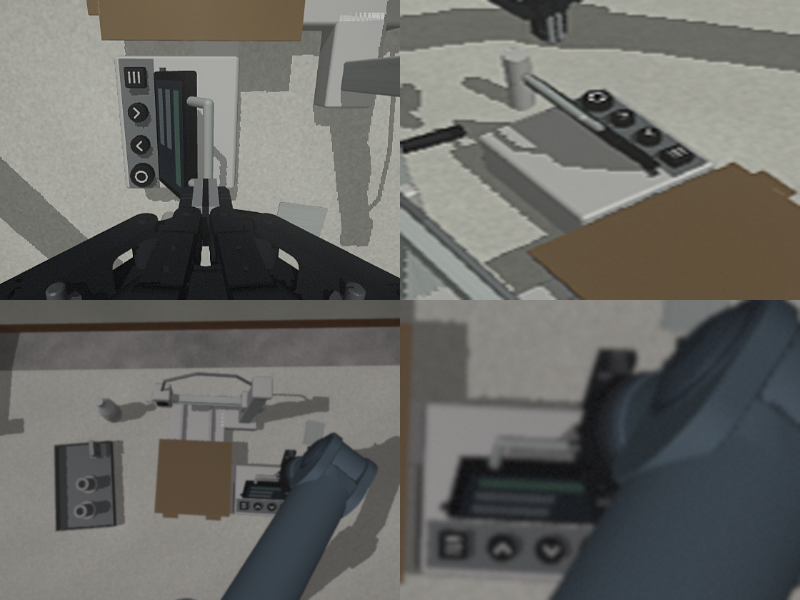

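Emit:
play_rows(
  targets=[
    [-1,[0,0,0],-0.0455],
    [-1,[0,0,0],-0.0455],
    [-1,[0,0,0],-0.0455],
    [-1,[0,0,0],-0.0455],
    [-1,[0,0,0],-0.0455],
    [-1,[0,0,0],-0.0455],
    [-1,[0,0,0],-0.0455],
    [-1,[0,0,0],-0.0455],
    [-1,[0,0,0],-0.0455],
    [-1,[0,0,0],-0.0455],
    [-1,[0,0,0],-0.0455],
    [-1,[0,0,0],0],
  ],
)

```text
t: 40.9
ee_pos: [0.5062, -0.2654, 0.252]
tool_rot: [0.027, 1.0, 0.0, -0.001]
wrist_force: [-1.5, 0.1, -0.8]
width: 0.001
grasp_force: 0.0
```

Emit:
play_rows(
  targets=[
    [-1,[0.3,0.23,0],0],
    [-1,[0.5,0.38,0],0],
    [-1,[0.5,0.38,0],0],
    [-1,[0.46,0.36,0],0],
    [-1,[0,0,0.3],0],
    [-1,[0,0,0.5],0],
    [-1,[0,0,0.6],0],
    [-1,[0,0,0.6],0],
    [-1,[0,0,0.5],0],
    [-1,[0,0,0.2],0],
    [-1,[0,0,0],0],
    [-1,[0,0,0],0],
  ],
)

```text
t: 42.1
ee_pos: [0.4233, -0.194, 0.119]
tool_rot: [0.027, 1.0, -0.0, 0.0]
wrist_force: [0.2, 0.3, -0.0]
width: -0.0
grasp_force: 0.0
```

```bash
python3 - <<'E'
from h import *
plan(.423,-.194,.085,87);snap('wrist','w14.png');snap('top','t14.png')
g=cv2.imread('pics/w14.png')
print('menu proj',proj('w14.png',(.423,-.194,.084)),'up',proj('w14.png',(.4205,-.238,.084)))
# dark blobs near keys in top view
f='w13.png'
print('bar x',at(f,291,146,.1837),at(f,287,250,.1837))
for n,p in dict(menu=(135,77),up=(138,113),down=(141,146),ok=(142,176)).items(): print(n,at(f,p[0]*1.4,p[1]*1.4,.084))
o=readout.get_obs();print(o['wrist_force'])
E
```

```text
pos [ 0.4233 -0.194   0.119 ] tilt [ 0.001 -0.    -1.   ] head 86.9 shift [ 0.01 -0.    0.68] turn -0.0008 j7 2.02 t 42.1
menu proj (np.float64(287.6702694055139), np.float64(230.9706557204093)) up (np.float64(212.23113782986476), np.float64(230.86513095594654))
bar x [ 0.5115 -0.2213  0.1837] [ 0.5048 -0.2936  0.1837]
menu [ 0.4218 -0.193   0.084 ]
up [ 0.4196 -0.2385  0.084 ]
down [ 0.4178 -0.2836  0.084 ]
ok [ 0.4136 -0.3275  0.084 ]
[-0.07457044 -0.32410829  0.458462  ]
```

Emit:
play_rows(
  targets=[
    [-1,[0,0,0.3],0],
    [-1,[0,0,0.3],0],
    [-1,[0,0,0.22],0],
    [-1,[0,0,0.06],0],
    [-1,[0,0,0],0],
  ],
)

```text
t: 42.7
ee_pos: [0.4229, -0.1937, 0.0745]
tool_rot: [0.027, 1.0, -0.0, -0.0]
wrist_force: [0.1, 0.6, -0.7]
width: 0.002
grasp_force: 0.0
```

Emit:
play_rows(
  targets=[
    [-1,[0,0,0.05],0],
    [-1,[0,0,0.05],0],
    [-1,[0,0,0.03],0],
    [-1,[0,0,0],0],
  ],
)

```text
t: 43.1
ee_pos: [0.4235, -0.1938, 0.0682]
tool_rot: [0.027, 1.0, -0.0, 0.001]
wrist_force: [0.4, 0.3, 3.1]
width: 0.0
grasp_force: 1.0
```

Emit:
play_rows(
  targets=[
    [-1,[0,0,0.04],0],
    [-1,[0,0,0.03],0],
    [-1,[0,0,0.02],0],
    [-1,[0,0,0],0],
  ],
)

```text
t: 43.5
ee_pos: [0.4235, -0.1938, 0.0637]
tool_rot: [0.027, 1.0, -0.0, 0.001]
wrist_force: [0.2, -0.1, 5.0]
width: 0.003
grasp_force: 2.4
```

Emit:
play_rows(
  targets=[
    [-1,[0,0,0.02],0],
    [-1,[0,0,0.01],0],
    [-1,[0,0,0],0],
  ],
)

```text
t: 43.8
ee_pos: [0.4235, -0.1938, 0.0633]
tool_rot: [0.027, 1.0, 0.001, 0.0]
wrist_force: [-3.4, 2.4, 16.0]
width: -0.001
grasp_force: 7.8
```

Emit:
play_rows(
  targets=[
    [-1,[0,0,-0.2],0],
    [-1,[0,0,-0.3],0],
    [-1,[0,0,-0.2],0],
    [-1,[0,-0.3,0],0],
    [-1,[0,-0.45,0],0],
    [-1,[0.01,-0.45,0],0],
    [-1,[0,-0.4,0],0],
    [-1,[0,-0.19,0],0],
    [-1,[0,0,0],0],
    [-1,[0,0,0],0],
  ],
)

```text
t: 44.8
ee_pos: [0.4172, -0.2819, 0.0965]
tool_rot: [0.027, 1.0, 0.001, -0.001]
wrist_force: [0.2, -0.5, 0.1]
width: -0.002
grasp_force: 0.0
```

```bash
python3 - <<'E'
from h import *
plan(.418,-.2832,.0725,87)
E
```

```text
pos [ 0.4172 -0.2819  0.0965] tilt [-0.001  0.001 -1.   ] head 87.0 shift [-0.02 -0.03  0.48] turn -0.0003 j7 2.3 t 44.8
```

Good. Press Down: descend, slow press, up, wait, again.

Emit:
play_rows(
  targets=[
    [-1,[-0.01,-0.02,0.2],0],
    [-1,[0,0,0.28],0],
    [-1,[0,0,0.06],0],
    [-1,[0,0,0.05],0],
    [-1,[0,0,0.05],0],
    [-1,[0,0,0.04],0],
    [-1,[0,0,0.02],0],
    [-1,[0,0,0],0],
    [-1,[0,0,0],0],
  ],
)

```text
t: 45.7
ee_pos: [0.4176, -0.2831, 0.0634]
tool_rot: [0.027, 1.0, 0.002, -0.001]
wrist_force: [-5.0, 5.8, 16.9]
width: -0.001
grasp_force: 8.0
```

Emit:
play_rows(
  targets=[
    [-1,[0,0,-0.12],0],
    [-1,[0,0,-0.2],0],
    [-1,[0,0,-0.2],0],
    [-1,[0,0,0],0],
    [-1,[0,0,0],0],
    [-1,[0,0,0],0],
    [-1,[0,0,0],0],
  ],
)

```text
t: 46.4
ee_pos: [0.4176, -0.2838, 0.0874]
tool_rot: [0.027, 1.0, 0.0, -0.0]
wrist_force: [0.2, -0.1, 1.3]
width: -0.001
grasp_force: 0.0
```

Emit:
play_rows(
  targets=[
    [-1,[0,0,0.2],0],
    [-1,[0,0,0.12],0],
    [-1,[0,0,0.06],0],
    [-1,[0,0,0.05],0],
    [-1,[0,0,0.05],0],
    [-1,[0,0,0.03],0],
    [-1,[0,0,0.01],0],
    [-1,[0,0,0],0],
    [-1,[0,0,0],0],
  ],
)

```text
t: 47.3
ee_pos: [0.4173, -0.2835, 0.0633]
tool_rot: [0.027, 1.0, 0.002, -0.001]
wrist_force: [-5.6, 5.0, 16.2]
width: 0.001
grasp_force: 8.3
```

Emit:
play_rows(
  targets=[
    [-1,[0,0,-0.12],0],
    [-1,[0,0,-0.3],0],
    [-1,[0,0,-0.28],0],
    [-1,[0,0,0],0],
    [-1,[0,-0.3,0],0],
    [-1,[0,-0.35,0],0],
    [-1,[0,-0.22,0],0],
    [-1,[0,0,0],0],
    [-1,[0,0,0],0],
  ],
)

```text
t: 48.2
ee_pos: [0.4155, -0.3271, 0.0966]
tool_rot: [0.027, 1.0, 0.0, -0.0]
wrist_force: [0.2, 0.3, -0.6]
width: 0.001
grasp_force: 0.0
```

```bash
python3 - <<'E'
from h import *
plan(.415,-.3268,.0725,87)
E
```

```text
pos [ 0.4155 -0.3271  0.0966] tilt [-0.     0.001 -1.   ] head 86.9 shift [0.01 0.01 0.48] turn -0.0005 j7 2.4 t 48.2
```

Emit:
play_rows(
  targets=[
    [-1,[0,0,0.2],0],
    [-1,[0,0,0.28],0],
    [-1,[0,0,0.06],0],
    [-1,[0,0,0.05],0],
    [-1,[0,0,0.05],0],
    [-1,[0,0,0.04],0],
    [-1,[0,0,0.02],0],
    [-1,[0,0,0],0],
    [-1,[0,0,0],0],
  ],
)

```text
t: 49.1
ee_pos: [0.4154, -0.3265, 0.0634]
tool_rot: [0.027, 1.0, 0.002, -0.0]
wrist_force: [-5.5, 5.4, 15.3]
width: -0.002
grasp_force: 7.5
```

Emit:
play_rows(
  targets=[
    [-1,[0,0,-0.12],0],
    [-1,[0,0,-0.3],0],
    [-1,[0,0,-0.5],0],
    [-1,[0,0,-0.6],0],
    [-1,[0,0,-0.6],0],
    [-1,[0,0,-0.6],0],
    [-1,[0,0,-0.3],0],
    [-1,[0,0,0],0],
    [-1,[0,0,0],0],
  ],
)

```text
t: 50.0
ee_pos: [0.4154, -0.3271, 0.2123]
tool_rot: [0.027, 1.0, 0.0, -0.0]
wrist_force: [0.2, 0.0, -0.2]
width: -0.001
grasp_force: 0.0
```

```bash
python3 - <<'E'
from h import *
snap('top','t20.png');snap('scene','s20.png')
for p,q,sl in[('t8.png','t20.png',np.s_[185:330,65:175]),('s8.png','s20.png',np.s_[235:405,320:520]),('s13.png','s20.png',np.s_[80:220,190:330])]:
    d=cv2.absdiff(cv2.imread('pics/'+p,0),cv2.imread('pics/'+q,0))[sl]; m=(d>40); print(p,m.sum(),np.argwhere(m).mean(0) if m.any() else '',np.argwhere(m).min(0) if m.any() else '',np.argwhere(m).max(0) if m.any() else '')
print(readout.get_obs()['t'],readout.get_obs()['ee_pos'])
E
```

```text
t8.png 0   
s8.png 0   
s13.png 2762 [15.97139754 56.12490949] [0 0] [ 59 139]
50.1 [ 0.41462182 -0.32653551  0.21114264]
```

```bash
python3 -c "
from h import *
print(ticket.finish_job())"
```

```text
the job is handed in; nothing more can be done
None
```

The job is handed in; no verdict came back. All three prints stand upright in the tray, the bracket near its far wall (it got shifted there after I placed it, but stayed upright). The display is at about 59–60°, and Menu ×1, Down ×2 and OK ×1 were each pushed to the stop and released, in that order.

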